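Release the pressure cap of a coolant tank at a hardware shop counter

TASK

Take the blue pressure cap off the white coolant tank: turn it anticlockwise to its first stop, press it down there gently, just far enough to get under the stop, and turn on until it comes free, without forcing it. Then set the cap down right way up in the empty half of the red tray and leave everything else alone.

Things in the scene. Friction and masses are not known exactly. Their poses are not given: they have to be found in the camera images.
- tank: White coolant tank fixed to its stand, 170 x 130 mm, top 102 mm high, on a 200 x 150 mm plate; origin at the centre of the underside, z up. Cannot move. A round filler neck 61 mm wide rises to 150 mm (point neck). Cap and tank are spoiled if their contact forces add up to over 45 N (16 N of it is the spring's own, so about 0.65 N m on a stop), or if the hard bottom takes over 18 N (28 to 31 N of push).
- neck (a point): Centre of the filler neck's rim, on the vertical axis about which the cap turns, 150 mm above the counter; axes parallel to the tank's. The cap has about 1.5 mm of side play in the neck. A spring in the neck holds the locked cap up with about 8 N, plus 0.6 N per mm pressed.
- cap: Blue pressure cap on the neck, 55 to 110 g. Origin: centre of its stem's flat underside, z up, 138 mm above the counter while locked. Stem 36 mm wide, 26 mm long; over it a disc 68 mm wide from 26 to 34 mm. Angle of cap x from tank x, anticlockwise from above: 0 is fully tight; it starts at 0.06 to 0.28 rad; lets go from about 1.35 rad; dead stop near 1.6 rad.
- cap_grip (a point): Middle of the cap's upright grip bar, 48 mm above the cap's origin, on its axis. The bar is 16 mm wide (along the cap's y), 54 mm long (along the cap's x) and spans heights 34 to 60 mm above the origin. Axes as the cap's.
- cap_lugs (a point): Top of the cap's two hidden lugs, on its axis, 6 mm above its origin. They meet the hard first stop (teeth_c0, teeth_c1) at 0.4 to 0.9 rad (differs, unseen). There a press of 2.5 to 7 mm (differs) frees them; a hard bottom (seat_c0) lies 1.5 mm lower. Kept down they turn on under the stop; let up past 1.35 rad, the cap pops up 2 mm and lifts straight out.
- tray: Red open tray fixed on the counter, 150 mm (x) by 230 mm (y), rim 28 mm high, walls 4 mm, split by a wall across its middle into two halves; origin at the centre of the underside. Its -y half holds a black cap and a brass fitting.
- free_half (a point): Centre of the floor of the tray's empty half (+y side), 4 mm above the counter; that half measures 142 mm (x) by 109 mm (y) inside; axes parallel to the tray's. Set the cap down near here.
- new_cap: Black cap in the other half of the tray, same shape and size as the blue one, 60 mm high; origin at its stem's underside. Leave alone.
- elbow: Brass fitting, 28 mm wide, 32 mm high, standing in the other half of the tray; origin at its underside. Leave alone.
- oil: Black oil bottle, 72 mm wide, 200 mm high, origin at its underside. Leave alone.
- jar: White jar, 64 mm wide, 75 mm high, origin at its underside. Leave alone.
- spray_yellow: Yellow spray can, 54 mm wide, 170 mm high, origin at its underside. Leave alone.
- spray_red: Red spray can, 54 mm wide, 160 mm high, origin at its underside. Leave alone.
- wrench: Steel wrench lying on the counter, 180 mm long, origin under its middle. Leave alone.
- carton: Small cardboard box, 70 x 110 x 50 mm, origin at its underside. Leave alone.
Not all that is in view belongs to the job. There is more than one size of the cap; the job needs the middle-sized.

How it is judged (in metres and radians):
On the way, in this order (a step that is already met when the one before it is completed fails the run):
1. the cap is turned against its first stop, not pressed down ((contact force between cap and teeth_c0 above 0.5 N or contact force between cap and teeth_c1 above 0.5 N) and angle between the x axis of cap and the x axis of tank, either way round above 0.35 rad and z of cap in the frame of tank above 0.1365 m), for 0.05 s.
2. at the stop, the cap is pressed down at least 2 mm (z of cap in the frame of tank below 0.136 m and angle between the x axis of cap and the x axis of tank, either way round above 0.35 rad), for 0.1 s.
3. the cap is turned past the stop and has come up free of the neck (z of cap in the frame of tank above 0.15 m), for 0.1 s.
At the end, for the whole second after the job is handed in: The blue cap stands right way up (within 0.15 rad) and at rest on the floor of the tray's empty half, its axis within 45 mm along x and 30 mm along y of that half's centre, its underside less than 6 mm above the floor, released; the other loose things have not been moved more than 25 mm (x of cap in the frame of free_half between -0.045 and 0.045 m and y of cap in the frame of free_half between -0.03 and 0.03 m and z of cap in the frame of free_half below 0.006 m and angle between cap's own z axis and vertical below 0.15 rad and linear speed of cap below 0.02 m/s); the robot touches nothing.
It fails at once if the cap is forced against the tank with more than 45 N (contact force between cap and tank above 45 N).
It fails at once if the cap is pressed onto the hard bottom with more than 18 N beyond the spring's force (contact force between cap and seat_c0 above 18 N).
It fails at once if the cap is dropped (falls more than about 25 mm) (linear speed of cap above 0.7 m/s and contact force between cap and the fingers below 0.1 N).
It fails at once if another loose thing is moved more than 25 mm (distance of any of new_cap, elbow, oil, jar, spray_yellow, spray_red, wrench, carton from where it was at the start of the episode above 0.025 m).
It also fails if it takes over 64 s, if anything falls off the work surface, if the arm or the gripper's body presses on something with over 40 N, if the wrist force passes 120 N, or if a joint passes its speed limit or range.

ROBOT

A 6-joint arm with a two-finger parallel gripper is mounted at the origin on the work surface. World frame = base frame: x ahead of the robot, y to its left, z up, the work surface at z = 0. Lengths are in mm, angles in rad, forces in N, time in s.
With the tool pointing down it reaches from about 325 to 875 mm from the base axis. Payload 4.4 kg.
Tool frame: the origin (TCP) lies on the centre line of the jaws, within the pads' length; the fingertips stand ahead of it and the grasp point (between the pads) lies 6 mm ahead of it (ctrl.tcp_to_tips is the z of the fingertips in the tool frame, in mm); z points along the fingers, y is the line along which they close (so a half turn about z gives the same grasp; the last joint's range is limited). The gripper opens to 85 mm and grips with 20 to 120 N. Pads are 22 mm wide; open, the fingers measure 114 mm over their backs; the gripper's body (76 mm by 85 mm) begins 54 mm behind the grasp point. The pads swing forward as they close: fully open they stand 13 mm farther back than shut.
Start: joints at [1.135, 0.207, 1.542, -0, 1.393, -0.15], TCP at [161.565, 551.837, 256.282] pointing down, gripper open.
Joint ranges: [-2.73, 2.73], [-0.86, 2.22], [0.23, 2.46], [-1.11, 4.25], [0.08, 2.63], [-2.82, 2.82]. Speed limits (rad/s): [2.79, 2.79, 3.14, 3.14, 3.14, 3.14].

INTERFACE

Orientations are given as a 3x3 rotation matrix whose columns are the frame's x, y, z axes.
In Python, from plant import ctrl, sensors, optics gives the robot as it stands. Calls block until the motion is done:
- ctrl.move_ptp(position, orientation): joint-space move of the TCP to a pose.
- ctrl.move_l(position, rot=None, vel=150, threshold=None): straight line of the TCP; rot=None keeps the orientation; vel is the mean speed in mm/s. With threshold (N) it stops when the force on the tool has changed by that much, and returns True; else False.
- ctrl.set_joints(angles): joint-space move.
- ctrl.gripper_to(opening, force=None): finger opening in mm; force is the grip in N (None keeps the last); returns when the fingers have stopped.
- ctrl.hold(seconds).
- ctrl.solve_ik(position, orientation): joint angles nearest the present ones, or None.
- sensors.read_state(): the state.
- optics.grab_frame(name): name is "scene" or "top" or "wrist"; returns (picture, depth): 480x640x3 uint8, red, green, blue; 480x640 float32, mm along the optical axis (not along the pixel's ray), 0 where there is no reading.
- optics.camera_params(name): a dict with "mtx" (3x3 intrinsics, pixels), "R" (3x3) and "t" (3): a world point X has camera coordinates R X + t; the wrist camera has in their place "T_tool_cam" (4x4, takes a point from camera to tool coordinates, whose origin is the TCP and whose axes are the flange's). Camera axes: x right, y down, z forward; pixel columns grow to the right and rows downward; lengths in mm; the calibration is good to about 2 mm. A picture is of the moment at which its call begins: read the wrist's pose just before it. camera_params takes no time and is no camera call.
A pose or a line that the arm cannot do raises ctrl.MotionError and nothing moves.
- ctrl.finish_job(): hands the job in; it is judged then, once.
The state is a dict: "t": time; "q": joint angles; "qvel": joint speeds; "tau": joint torques, N m; "eef_pos": TCP position; "eef_rot": TCP orientation; "force": force on the tool from outside, world axes, zero at the start; "wrist_torque": the same for the moment, N m; "grip_width": finger opening in mm; "grasp_force": force on a finger pad.
Only numpy, scipy, OpenCV 4.12 (cv2) and the standard library are available. Lean on these libraries where they do the work, as an engineer would, in place of code of your own. Each camera call takes 0.05 s, during which the arm holds its last target. There are 200 camera calls.

## Working session

There is one attempt and no reset: what is moved stays moved. The work goes in short steps, each a Python script; the robot and the scene stay as the last script left them, time stands still between calls to the robot, and variables do not carry over. Pictures are saved under pics/ and viewed, at most 10 in all, crops included, and the job is handed in when it is done.

```bash
ls; mkdir -p pics; python3 - <<'E'
from plant import ctrl,sensors,optics
import cv2,numpy as np
for n in ("scene","top"):
    p,d=optics.grab_frame(n); cv2.imwrite(f"pics/{n}0.png",p[:,:,::-1]); np.save(n+"_d.npy",d)
    c=optics.camera_params(n); print(n,c["mtx"].tolist(),np.round(c["R"],3).tolist(),c["t"])
print(sensors.read_state(),ctrl.tcp_to_tips); print(optics.camera_params("wrist"))
E
```

```text
pics
scene [[467.35070886320017, 0.0, 320.74765047648816], [0.0, 467.35070886320017, 234.94718133673973], [0.0, 0.0, 1.0]] [[0.783, 0.622, -0.014], [0.313, -0.413, -0.855], [-0.538, 0.665, -0.518]] [-450.36874689  -73.66096564 1551.64125403]
top [[440.42850524074015, 0.0, 326.1139508890514], [0.0, 440.42850524074015, 237.69896086553575], [0.0, 0.0, 1.0]] [[-0.01, -1.0, -0.005], [-0.975, 0.011, -0.22], [0.22, 0.003, -0.975]] [  -1.34238133  618.48639012 1103.6237363 ]
{'t': 0.1, 'q': array([ 1.13554648e+00,  2.07362820e-01,  1.54281217e+00, -5.25700322e-06,
        1.39353826e+00, -1.50498980e-01]), 'qvel': array([ 0.00078169, -0.00076985, -0.00516696,  0.00105342,  0.00128904,
       -0.00037703]), 'tau': array([-4.26150609e-04, -3.84092224e+01, -2.92547482e+01, -1.92421130e-04,
        4.84206175e-03, -2.93780761e-05]), 'eef_pos': array([161.26602333, 551.2534603 , 255.22541418]), 'eef_rot': array([[-9.59731792e-01,  2.80916530e-01, -8.89428336e-04],
       [ 2.80917763e-01,  9.59729912e-01, -1.92506099e-03],
       [ 3.12829526e-04, -2.09739845e-03, -9.99997752e-01]]), 'force': array([ 0.79290955, -0.26255029, -0.32048317]), 'wrist_torque': array([ 0.02420692,  0.00278397, -0.03452829]), 'grasp_force': 0.0, 'grip_width': 85.27453219960117} 25.0
{'mtx': array([[385.98061052,   0.        , 318.83599411],
       [  0.        , 385.98061052, 235.71562216],
       [  0.        ,   0.        ,   1.        ]]), 'T_tool_cam': array([[ 2.68532494e-04, -9.49925667e-01, -3.12475846e-01,
         8.12943610e+01],
       [ 9.99999918e-01,  1.59957015e-04,  3.73101469e-04,
         1.17606151e+00],
       [-3.04435958e-04, -3.12475920e-01,  9.49925632e-01,
        -1.17017775e+02],
       [ 0.00000000e+00,  0.00000000e+00,  0.00000000e+00,
         1.00000000e+00]])}
```

View pics/top0.png

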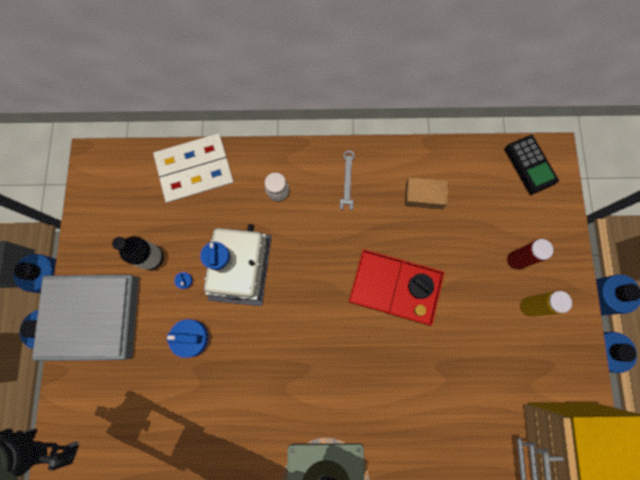

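View pics/scene0.png

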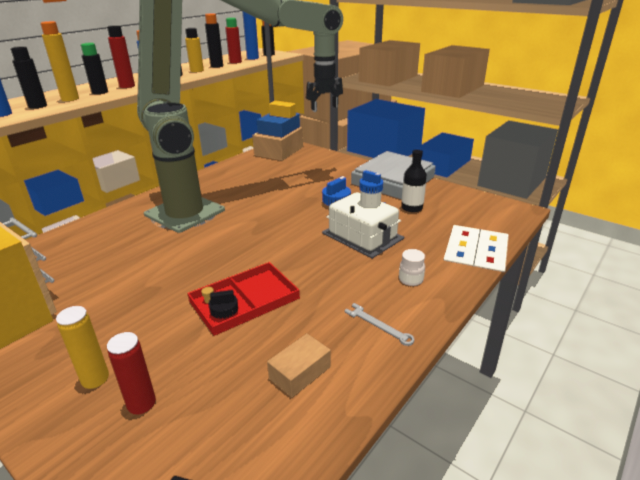

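The top view shows the blue cap on the white tank at about (215,256) and the red tray at (397,287), with its empty half to the left at about (378,280). The other two blue caps, at (183,281) and (187,338), are distractors. Next I'll locate the cap coarsely and go for a wrist view.

```bash
cat > h.py <<'E'
from plant import ctrl,sensors,optics
import cv2,numpy as np
def Rd(a):  # tool down, tool x at angle a, y (closing) = at a-90deg
    c,s=np.cos(a),np.sin(a); return np.array([[c,s,0],[s,-c,0],[0,0,-1.]])
def cam(n,st=None):
    c=optics.camera_params(n)
    if n!="wrist": return c["mtx"],c["R"].T,-c["R"].T@c["t"]
    T=c["T_tool_cam"]; R=st["eef_rot"]; return c["mtx"],R@T[:3,:3],R@T[:3,3]+st["eef_pos"]
def ray(uv,z,C):   # pixels onto plane z
    K,R,o=C; uv=np.atleast_2d(uv).astype(float)
    d=(R@np.linalg.inv(K)@np.c_[uv,np.ones(len(uv))].T).T
    return o+d*((z-o[2])/d[:,2])[:,None]
def cloud(d,C):
    K,R,o=C; v,u=np.mgrid[:d.shape[0],:d.shape[1]]
    p=np.stack([(u-K[0,2])/K[0,0]*d,(v-K[1,2])/K[1,1]*d,d],-1); return p@R.T+o
E
python3 - <<'E'
from h import *
p=cv2.imread("pics/top0.png"); C=cam("top"); X=cloud(np.load("top_d.npy"),C)
h=cv2.cvtColor(p,cv2.COLOR_BGR2HSV)
b=cv2.inRange(h,(100,120,60),(130,255,255))>0
m=b&(X[...,2]>150)&(X[...,2]<215); m[:,:190]=0; m[:,240:]=0
print("cap",m.sum(),X[m].mean(0),X[m][:,2].max())
m=b&(abs(X[...,2]-172)<4); m[:,:190]=0; m[:,240:]=0; print("disc",m.sum(),X[m].min(0),X[m].max(0))
r=(cv2.inRange(h,(0,150,100),(6,255,255))|cv2.inRange(h,(174,150,100),(180,255,255)))
cs=[c for c in cv2.findContours(r,0,2)[0] if cv2.contourArea(c)>1000]
for c in cs:
    P=ray(c[:,0],28,C)[:,:2].astype(np.float32); rc=cv2.minAreaRect(P); print("tray",rc,cv2.boxPoints(rc).tolist())
E
```

```text
cap 562 [551.9267964  257.8268338  179.75304511] 203.60418144016512
disc 339 [523.65213193 227.16110569 168.35637767] [584.91861006 292.98591949 175.90673153]
tray ((491.70672607421875, -195.7511749267578), (230.4088592529297, 151.28126525878906), 73.36958312988281) [[386.2589111328125, -284.4885559082031], [531.212158203125, -327.7848205566406], [597.154541015625, -107.0137939453125], [452.2012939453125, -63.717529296875]]
```

```bash
python3 - <<'E'
from h import *
for a in (np.pi,0):
  for da in (0,.3,1.5,1.8):
    try: print(a,da,np.round(ctrl.solve_ik([554,260,200],Rd(a+da)),2))
    except Exception as e: print(a,da,e)
ctrl.move_ptp([554,260,316],Rd(np.pi)); ctrl.hold(.3)
st=sensors.read_state(); p,d=optics.grab_frame("wrist"); cv2.imwrite("pics/w1.png",p[:,:,::-1]); np.savez("w1.npz",d=d,R=st["eef_rot"],t=st["eef_pos"]); print(st["eef_pos"],st["t"],st["q"])
E
```

```text
3.141592653589793 0 [ 0.3   0.33  1.5  -0.    1.31 -1.27]
3.141592653589793 0.3 [ 0.3   0.33  1.5  -0.    1.31 -1.57]
3.141592653589793 1.5 [ 0.3   0.33  1.5  -0.    1.31 -2.77]
3.141592653589793 1.8 unsupported operand type(s) for *: 'NoneType' and 'float'
0 0 [ 0.3   0.33  1.5  -0.    1.31  1.87]
0 0.3 [ 0.3   0.33  1.5  -0.    1.31  1.57]
0 1.5 [ 0.3   0.33  1.5  -0.    1.31  0.37]
0 1.8 [ 0.3   0.33  1.5  -0.    1.31  0.07]
[553.65132205 260.58737643 315.99453843] 2.1917 [ 2.98556476e-01  2.46608947e-01  1.37011835e+00  2.77433977e-05
  1.52492507e+00 -1.27328314e+00]
```

View pics/w1.png

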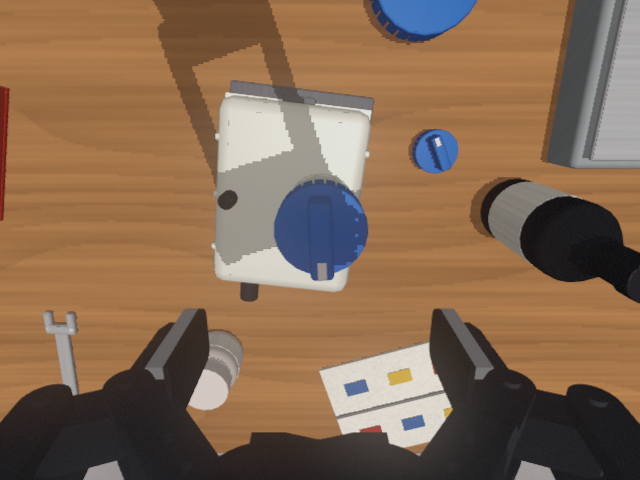

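The wrist view shows the cap at (321,228). Its bar runs vertically in the image from (320,197) to (321,280), and there is a white mark at the far (+x) end. Next I'll measure the bar's axis and the tank's angle.

```bash
python3 - <<'E'
from h import *
w=np.load("w1.npz"); C=cam("wrist",dict(eef_rot=w["R"],eef_pos=w["t"])); X=cloud(w["d"],C)
def rect(lo,hi,box):
    m=(X[...,2]>lo)&(X[...,2]<hi); k=np.zeros_like(m); k[box[1]:box[3],box[0]:box[2]]=1; m&=k
    m=cv2.morphologyEx(m.astype(np.uint8),cv2.MORPH_OPEN,np.ones((3,3)))
    c=max(cv2.findContours(m,0,1)[0],key=cv2.contourArea)[:,0]
    r=cv2.minAreaRect(X[c[:,1],c[:,0],:2].astype(np.float32)); print(np.median(X[m>0][:,2]),r); return r
rect(193,205,(270,170,375,285))
rect(168,176,(265,170,375,285))
rect(96,108,(195,80,390,300))
p=cv2.imread("pics/w1.png"); h=cv2.cvtColor(p,cv2.COLOR_BGR2HSV)
E
```

```text
197.19537993804346 ((555.3056640625, 263.0730285644531), (53.79555130004883, 15.98865795135498), 2.385911703109741)
171.3552521740124 ((554.2836303710938, 263.0834045410156), (64.98860168457031, 66.88124084472656), 2.7887721061706543)
101.08816540453051 ((551.8106689453125, 233.3980255126953), (124.68677520751953, 164.15325927734375), 83.43180084228516)
```

```bash
python3 - <<'E'
from h import *
a=0.042
ctrl.gripper_to(45); ctrl.move_ptp([555,263,270],Rd(a)); ctrl.move_l([555,263,200.5],vel=60)
ctrl.hold(.2); s=sensors.read_state(); np.save("bias.npy",np.r_[s["force"],s["wrist_torque"]]); print(s["force"],s["wrist_torque"],s["eef_pos"])
ctrl.gripper_to(0,force=50); ctrl.hold(.2); s=sensors.read_state()
for k in ("t","force","wrist_torque","eef_pos","grip_width","grasp_force"): print(k,s[k])
E
```

```text
[-0.32022627  0.52665943 -0.10858353] [-0.02838208  0.02522458 -0.01049554] [555.24317895 263.06452379 200.96850357]
t 7.4083
force [-1.16982635 -1.48415917  2.31377774]
wrist_torque [-0.0767641   0.11020693 -0.00907159]
eef_pos [555.07939259 262.96121216 200.82147875]
grip_width 14.894096573262845
grasp_force 51.8970912694931
```

```bash
cat >> h.py <<'E'
def rd():
    s=sensors.read_state(); b=np.load("bias.npy"); f=np.r_[s["force"],s["wrist_torque"]]-b
    a=np.arctan2(s["eef_rot"][1,0],s["eef_rot"][0,0]); return s,f,a
def go(p,a,hold=.05):
    ctrl.move_l(p,rot=Rd(a),vel=60); ctrl.hold(hold)
    s,f,aa=rd(); print(f"t{s['t']:.2f} a{a:.3f}/{aa:.3f} z{s['eef_pos'][2]:.2f}/{p[2]:.2f} F{np.round(f[:3],1)} Tz{f[5]:.3f} g{s['grip_width']:.1f}"); return f,aa
E
python3 - <<'E'
from h import *
a=.042; P=[555,263,200.5]
while a<0.9:
    a+=0.02; f,_=go(P,a)
    if abs(f[5])>.2: break
np.save("a.npy",a)
E
```

```text
t7.71 a0.062/0.062 z200.80/200.50 F[-1.7 -1.   3.4] Tz0.037 g15.3
t8.01 a0.082/0.082 z200.82/200.50 F[-0.5 -0.6  4.2] Tz0.044 g15.1
t8.31 a0.102/0.102 z200.80/200.50 F[ 0.4 -0.5  4. ] Tz0.004 g14.8
t8.61 a0.122/0.122 z200.79/200.50 F[-0.1 -1.6  5.1] Tz0.075 g14.8
t8.91 a0.142/0.142 z200.79/200.50 F[-0.2 -0.3  4.6] Tz0.006 g14.8
t9.21 a0.162/0.162 z200.80/200.50 F[ 0.9 -1.1  4.8] Tz0.022 g14.6
t9.51 a0.182/0.182 z200.78/200.50 F[ 0.5 -0.2  5. ] Tz0.041 g15.1
t9.81 a0.202/0.202 z200.75/200.50 F[ 0.9 -1.2  5.4] Tz0.052 g14.8
t10.11 a0.222/0.222 z200.79/200.50 F[ 0.7 -0.5  5.7] Tz0.074 g15.1
t10.41 a0.242/0.242 z200.80/200.50 F[ 0.7 -0.2  5. ] Tz-0.010 g15.0
t10.71 a0.262/0.262 z200.80/200.50 F[-0.2 -0.4  6.1] Tz0.087 g14.8
t11.01 a0.282/0.282 z200.79/200.50 F[ 0.8 -1.4  4.9] Tz0.022 g14.7
t11.31 a0.302/0.302 z200.79/200.50 F[ 0.6 -0.3  5.2] Tz0.015 g14.9
t11.61 a0.322/0.322 z200.79/200.50 F[ 0.2 -1.3  5.1] Tz-0.014 g14.7
t11.91 a0.342/0.342 z200.79/200.50 F[ 0.8 -0.7  4.6] Tz0.029 g15.0
t12.21 a0.362/0.362 z200.76/200.50 F[ 0.1 -1.2  4.8] Tz0.066 g15.2
t12.51 a0.382/0.382 z200.77/200.50 F[ 0.2 -0.8  5.8] Tz0.034 g15.1
t12.81 a0.402/0.402 z200.81/200.50 F[0.4 0.  5.7] Tz0.036 g14.7
t13.11 a0.422/0.422 z200.78/200.50 F[ 0.3 -0.5  5.9] Tz0.036 g15.2
t13.41 a0.442/0.442 z200.78/200.50 F[ 0.1 -0.4  4. ] Tz0.030 g15.1
t13.71 a0.462/0.462 z200.78/200.50 F[ 0.4 -0.1  5.9] Tz0.024 g15.3
t14.01 a0.482/0.482 z200.78/200.50 F[-0.1 -1.   5.7] Tz0.035 g14.7
t14.31 a0.502/0.502 z200.80/200.50 F[ 0.4 -0.1  5.7] Tz0.007 g14.6
t14.61 a0.522/0.522 z200.80/200.50 F[ 2.1 -1.6  6.2] Tz-0.011 g15.2
t14.91 a0.542/0.541 z200.80/200.50 F[ 1.4 -2.7  4.7] Tz-0.046 g15.1
t15.21 a0.562/0.561 z200.80/200.50 F[ 3.2 -2.9  5.1] Tz-0.022 g14.7
t15.51 a0.582/0.581 z200.75/200.50 F[ 3.9 -4.8  5. ] Tz-0.125 g15.1
t15.81 a0.602/0.601 z200.78/200.50 F[ 5.1 -3.9  5.3] Tz-0.327 g14.8
```

```bash
python3 - <<'E'
from h import *
a=.595; z=200.5; f,_=go([555,263,z],a); prev=f[2]
while z>191.9:
    z-=0.3; f,_=go([555,263,z],a,.03)
    if abs(f[5])<.06 and z<198.3: print("free?"); break
    if f[2]-prev>3.5 and z<199 or f[2]>24 or abs(f[5])>.5: print("jump"); break
    prev=f[2]
E
```

```text
t16.11 a0.595/0.594 z200.78/200.50 F[ 2.7 -4.9  4.9] Tz-0.266 g15.1
t16.39 a0.595/0.594 z200.76/200.20 F[ 4.  -4.   5.7] Tz-0.268 g15.1
t16.68 a0.595/0.594 z200.77/199.90 F[ 4.  -4.   6.6] Tz-0.240 g14.6
t16.96 a0.595/0.594 z200.72/199.60 F[ 2.8 -5.2  8. ] Tz-0.176 g15.4
t17.24 a0.595/0.594 z200.68/199.30 F[ 2.1 -5.   8.7] Tz-0.215 g14.8
t17.52 a0.595/0.594 z200.64/199.00 F[ 2.5 -5.2 10. ] Tz-0.227 g15.3
t17.81 a0.595/0.594 z200.61/198.70 F[ 2.5 -4.7 10.8] Tz-0.255 g15.0
t18.09 a0.595/0.594 z200.52/198.40 F[ 2.  -6.  11.3] Tz-0.224 g14.7
t18.38 a0.595/0.594 z200.36/198.10 F[ 1.2 -5.5 12.7] Tz-0.198 g14.9
t18.66 a0.595/0.594 z200.25/197.80 F[ 0.9 -5.9 12.7] Tz-0.157 g15.0
t18.94 a0.595/0.594 z199.97/197.50 F[ 0.7 -5.4 12.6] Tz-0.256 g15.1
t19.23 a0.595/0.594 z199.67/197.20 F[ 1.1 -5.6 12.9] Tz-0.237 g14.8
t19.51 a0.595/0.594 z199.26/196.90 F[ 1.3 -5.1 11.9] Tz-0.207 g14.5
t19.79 a0.595/0.594 z199.18/196.60 F[ 0.9 -6.3 13.8] Tz-0.242 g14.9
t20.07 a0.595/0.594 z198.86/196.30 F[ 0.2 -5.8 13.3] Tz-0.194 g15.2
t20.36 a0.595/0.594 z198.49/196.00 F[ 0.7 -5.  12.4] Tz-0.231 g15.0
t20.64 a0.595/0.594 z198.35/195.70 F[ 0.3 -5.9 14.3] Tz-0.225 g14.7
t20.93 a0.595/0.594 z197.99/195.40 F[ 0.8 -4.7 13.4] Tz-0.196 g15.1
t21.21 a0.595/0.594 z197.64/195.10 F[ 1.2 -5.4 14.1] Tz-0.203 g15.2
t21.49 a0.595/0.594 z197.28/194.80 F[ 0.4 -5.5 13. ] Tz-0.163 g15.2
t21.77 a0.595/0.594 z196.97/194.50 F[ 0.9 -5.2 13. ] Tz-0.145 g14.9
t22.06 a0.595/0.594 z196.59/194.20 F[ 0.7 -5.8 13.3] Tz-0.169 g15.0
t22.34 a0.595/0.594 z196.26/193.90 F[ 1.2 -5.5 13.2] Tz-0.139 g15.4
t22.62 a0.595/0.594 z195.94/193.60 F[ 1.6 -5.5 12.4] Tz-0.114 g15.0
t22.91 a0.595/0.594 z195.59/193.30 F[ 1.  -6.1 13.2] Tz-0.115 g14.8
t23.19 a0.595/0.595 z194.65/193.00 F[ 2.8 -4.5  9.5] Tz0.023 g14.7
free?
```

```bash
python3 - <<'E'
from h import *
a=.595; z=193.0
while a<1.36:
    a+=0.03; f,_=go([555,263,z],a,.02)
    if f[5]<-.3 or f[2]>19: print("stop"); break
E
```

```text
t23.46 a0.625/0.625 z194.58/193.00 F[ 1.8 -4.5  9.7] Tz-0.016 g15.2
t23.73 a0.655/0.655 z194.54/193.00 F[ 1.4 -2.3 10.1] Tz0.077 g15.0
t23.99 a0.685/0.685 z194.52/193.00 F[ 1.5 -3.5 10.6] Tz0.034 g14.9
t24.26 a0.715/0.715 z194.51/193.00 F[ 0.2 -3.3  9.9] Tz-0.005 g15.0
t24.52 a0.745/0.745 z194.52/193.00 F[ 0.2 -3.6  9.9] Tz-0.018 g14.6
t24.79 a0.775/0.775 z194.51/193.00 F[ 0.3 -3.7 10.8] Tz-0.007 g15.0
t25.06 a0.805/0.805 z194.49/193.00 F[ 0.5 -3.7 10.7] Tz-0.008 g14.9
t25.32 a0.835/0.835 z194.51/193.00 F[ 0.5 -4.2 10.7] Tz0.057 g15.0
t25.59 a0.865/0.865 z194.48/193.00 F[ 0.6 -3.   9.8] Tz0.035 g15.4
t25.86 a0.895/0.895 z194.51/193.00 F[-0.8 -3.4 10.9] Tz-0.016 g14.9
t26.12 a0.925/0.925 z194.51/193.00 F[ 2.4 -3.4 10. ] Tz0.061 g15.2
t26.39 a0.955/0.955 z194.51/193.00 F[ 1.  -3.9 10. ] Tz0.044 g15.1
t26.66 a0.985/0.985 z194.51/193.00 F[ 0.8 -4.7 11.1] Tz0.042 g15.1
t26.93 a1.015/1.015 z194.50/193.00 F[ 1.5 -3.6 11.1] Tz-0.002 g14.8
t27.19 a1.045/1.045 z194.52/193.00 F[ 0.8 -4.  10.6] Tz0.014 g14.7
t27.46 a1.075/1.075 z194.53/193.00 F[ 0.1 -3.4 11.2] Tz0.037 g14.4
t27.73 a1.105/1.105 z194.56/193.00 F[ 0.3 -4.1 11.1] Tz-0.001 g14.9
t27.99 a1.135/1.135 z194.63/193.00 F[-0.1 -3.8 10.8] Tz-0.008 g14.8
t28.26 a1.165/1.165 z194.66/193.00 F[ 0.8 -4.8 10.8] Tz-0.027 g15.0
t28.52 a1.195/1.195 z194.68/193.00 F[ 0.9 -3.9 10.2] Tz-0.042 g15.0
t28.79 a1.225/1.225 z194.71/193.00 F[ 1.  -4.8 10.5] Tz0.018 g15.0
t29.06 a1.255/1.255 z194.72/193.00 F[ 1.1 -4.6  9.5] Tz-0.025 g14.9
t29.32 a1.285/1.285 z194.75/193.00 F[ 1.8 -3.8 11. ] Tz-0.006 g14.9
t29.59 a1.315/1.315 z194.76/193.00 F[ 1.8 -5.  10.4] Tz-0.050 g14.9
t29.86 a1.345/1.345 z194.82/193.00 F[ 2.8 -4.9 10.1] Tz-0.016 g15.1
t30.12 a1.375/1.375 z194.83/193.00 F[ 1.5 -5.  10.3] Tz0.046 g14.8
```

```bash
python3 - <<'E'
from h import *
a=1.395; z=193.0; ok=True
while z<207:
    z+=1.5; f,_=go([555,263,z],a,.02)
    if f[2]<-8: print("held"); ok=False; break
if ok:
    ctrl.move_l([555,263,290],vel=80); ctrl.hold(.1); s,f,_=rd(); print(s["t"],f,s["q"],s["grip_width"])
    p,d=optics.grab_frame("scene"); cv2.imwrite("pics/s2.png",p[140:300,240:480,::-1].repeat(3,0).repeat(3,1))
    al=-0.29; 
    for k in (-1,0,1,2):
        try: print(k,ctrl.solve_ik([508,-141.5,70],Rd(al+k*np.pi/2)))
        except Exception as e: print(k,e)
E
```

```text
t30.39 a1.395/1.395 z196.01/194.50 F[ 2.5 -5.1  9.6] Tz0.007 g14.7
t30.66 a1.395/1.395 z197.33/196.00 F[ 2.1 -4.7  9.5] Tz-0.018 g14.9
t30.93 a1.395/1.395 z198.59/197.50 F[ 2.7 -4.8  7.8] Tz0.001 g14.8
t31.19 a1.395/1.395 z199.91/199.00 F[ 3.  -5.2  7.4] Tz-0.003 g15.1
t31.46 a1.395/1.395 z201.20/200.50 F[ 3.  -4.5  6.7] Tz0.019 g15.1
t31.73 a1.395/1.395 z202.46/202.00 F[ 3.3 -5.6  5. ] Tz0.030 g15.1
t31.99 a1.395/1.395 z202.88/203.50 F[ 1.6 -4.1  2.9] Tz0.019 g14.8
t32.26 a1.395/1.395 z203.57/205.00 F[ 3.5 -4.6 -2. ] Tz0.026 g15.0
t32.52 a1.395/1.395 z204.81/206.50 F[ 4.4 -4.  -2.1] Tz0.037 g14.3
t32.79 a1.395/1.395 z206.21/208.00 F[ 3.6 -4.  -3. ] Tz-0.008 g14.9
34.0667 [ 0.67628299 -0.01467817  0.45456669  0.05557853 -0.02413135  0.06423111] [3.01653541e-01 2.66669675e-01 1.40026284e+00 1.91899446e-06
 1.47649011e+00 4.77499832e-01] 14.992147763960407
-1 None
0 [-4.35856509e-01  3.40714618e-01  1.80474753e+00 -4.44089210e-16
  9.96130510e-01  1.42493982e+00]
1 [-4.35856509e-01  3.40714618e-01  1.80474753e+00 -4.44089210e-16
  9.96130510e-01 -1.45856509e-01]
2 [-4.35856509e-01  3.40714618e-01  1.80474753e+00 -4.44089210e-16
  9.96130510e-01 -1.71665284e+00]
```

View pics/s2.png

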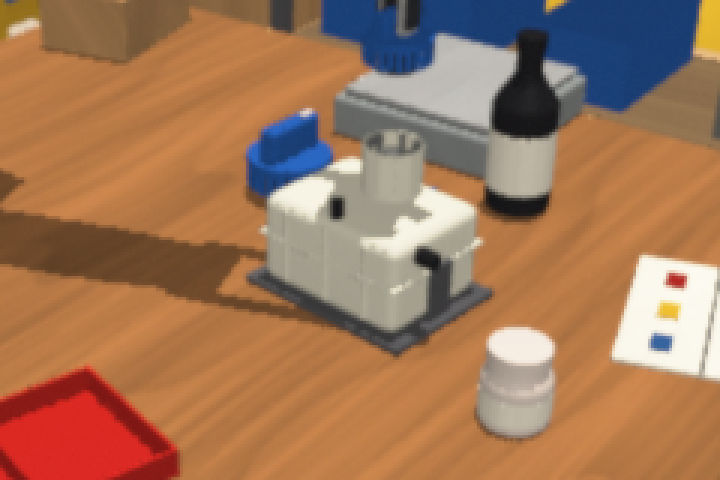

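The cap is off the neck and held in the gripper at about (397,40) in the crop, and the neck is open at (394,150). Next I'll set it down in the tray.

```bash
python3 - <<'E'
from h import *
a=-0.29+np.pi/2; x,y=508,-141.5
ctrl.move_ptp([x,y,200],Rd(a)); ctrl.move_l([x,y,85],vel=80); ctrl.hold(.3)
r=ctrl.move_l([x,y,58],vel=12,threshold=4); ctrl.hold(.1); s,f,_=rd(); print(r,s["t"],s["eef_pos"],f[:3])
p,d=optics.grab_frame("scene"); cv2.imwrite("pics/s3.png",p[230:350,160:340,::-1].repeat(4,0).repeat(4,1))
E
```

```text
True 39.0833 [ 508.04939073 -141.51777534   66.80669128] [-0.10722375  0.08763344  5.53506981]
```

View pics/s3.png

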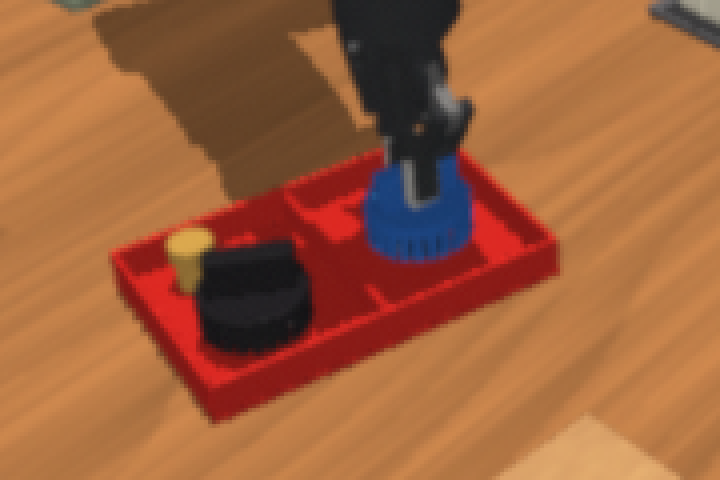

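The cap, at (418,205) in the crop, is on the floor in the middle of the empty half. Contact came at TCP z 66.8, which is what I expected. Next I'll release it and check.

```bash
python3 - <<'E'
from h import *
ctrl.gripper_to(40); ctrl.hold(.2); ctrl.move_l([508,-141.5,220],vel=90); ctrl.hold(.4)
st=sensors.read_state(); p,d=optics.grab_frame("wrist"); X=cloud(d,cam("wrist",st)); cv2.imwrite("pics/w4.png",p[:,:,::-1])
h=cv2.cvtColor(p,cv2.COLOR_RGB2HSV); m=(cv2.inRange(h,(100,120,60),(130,255,255))>0)&(np.hypot(X[...,0]-508,X[...,1]+141)<60)
t=m&(X[...,2]>58); print(st["t"],st["force"],"bar",X[t].mean(0),"n",t.sum(),X[t][:,2].std())
E
```

```text
41.9667 [-0.06285521  0.05563002 -0.53632308] bar [ 506.50758202 -142.91362567   63.05642512] n 1032 0.7729744286489024
```

View pics/w4.png

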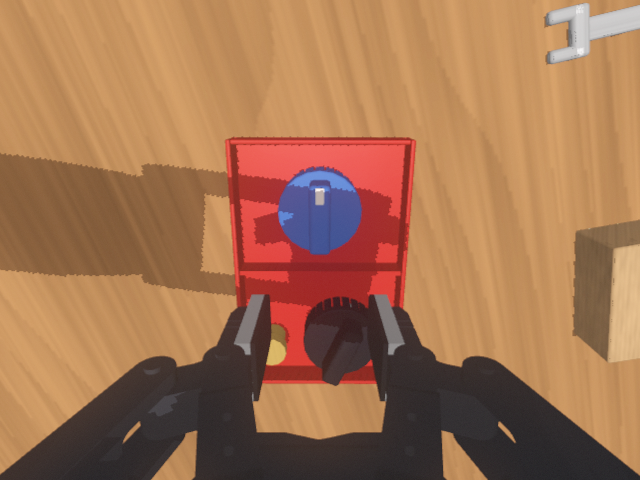

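The cap stands upright and level at (320,210), centred in the empty half, with its bar top at 63 mm where 64 mm is expected. The gripper is clear of everything.

```bash
python3 -c "
from plant import ctrl
print(ctrl.finish_job())"
```

```text
the job is handed in; nothing more can be done
None
```

The blue cap is off the tank and stands upright in the middle of the tray's empty half, and I have handed the job in; the hand-in call returned no verdict.

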